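# Close a jar on the lid press with one turn of the flywheel

### The job

Close the jar that stands in the carriage of the green lid press: push the carriage fully in under the ram by its yellow post, then turn the red flywheel by its black handle through one whole revolution, counterclockwise seen from above, until it comes up against its stop, so that the ram presses the lid home and lifts off again. Feel your way gently and never force the carriage or the wheel, whose handle is not always clamped at the same throw. Do not touch the jar, leave the other things where they are, and let go at the end.

Things in the scene. Friction and masses are not known exactly. Their poses are not given: they have to be found in the camera images.
- press: Green bench press fixed to the counter, base 270 x 370 x 12 mm. Origin on the counter; x points away from the robot (the way the carriage goes in), y left, z up; yaw within 0.3 rad. Press coordinates (mm) below are in this frame. Ram yoke: x 25..155, y 68..132, z 130..191. Gearbox under the wheel: x -65..65, y -175..-25, top z 134.
- carriage (a joint): Travel of the jar carriage along press +x, m: 0 = out (start), 0.070 = fully in against a solid stop, with the jar under the ram. About 8 N of sliding friction, no spring; it stays where it is left.
- carriage_post (a point): Centre of the grip of the carriage's upright yellow post (20 mm diameter; z 19..79, this point at z 53), which stands 95 mm in front (-x) of the jar's axis and moves with the carriage. At the start it is at x -115, y 100.
- wheel (a joint): Flywheel angle, rad: 0 = parked (start), grows counterclockwise from above; solid stops at 0 and at 6.283, one revolution. It stays where left. Turning takes about 6 to 18 N at the handle, most while the ram presses on the lid (1.8 to 3 rad); past half way its spring helps. 
- handle_slot (a point): Nominal middle (z 189) of the black handle, an upright freely revolving sleeve, 22 mm diameter, z 164..214. The point is fixed to the wheel, 65 mm from the pivot axis, on its -x side at wheel = 0. The handle itself is clamped in a radial slot, up to 9 mm nearer to the pivot or farther out than this point, differently each day (throw 56 to 74 mm); it does not shift during the job.
- pivot (a point): The wheel's vertical pivot axis at the height of the wheel's top (x 0, y -100, z 159), fixed to the press. The wheel is a red disc 170 mm in diameter, its top at z 159, with a hub 40 mm in diameter up to z 167.
- give_r (a joint): How far the handle is forced outwards (+) or inwards (-) from the pivot on its sprung stud, m: 0 when left alone, 1 mm for every 10 N. Over 3 mm (30 N) the stud is damaged. Gripping it as such does no harm, but fingers not centred on it, or carried round on a circle of the wrong throw, bend it.
- give_t (a joint): The same along the handle's path: + is forced forwards (counterclockwise), - backwards, m; 1 mm for every 10 N, damaged over 3 mm. Driving the wheel on hard against its stop does that.
- post_give (a joint): How far the carriage's yellow post is forced along press x on its sprung stud, m: + when pushed in, 0 when left alone; 1 mm for every 10 N, damaged over 3 mm (30 N).
- lid (a joint): How far the white lid (56 mm diameter, 12 mm high) has been pressed down on the jar, m: 0 = standing proud (start), 0.006 = home. It takes about 14 N and stays where it is pressed.
- jar: Amber jar, 60 mm diameter, 66 mm high without the lid, lid's top at 78 mm when proud; loose, standing in the carriage's 16 mm high ring. Origin at the centre of its underside, z up.
- ram_axis (a point): Point on the ram's vertical axis, 20 mm above the counter, fixed to the press (x 50, y 100): the jar's axis comes here when the carriage is fully in.
- filled0: Bystander: closed amber jar, 60 mm diameter, 72 mm high, left of the press. Origin under its centre.
- filled1: Bystander: a second closed amber jar of the same size beside it. Origin under its centre.
- lid_tray: Bystander: white open tray 120 x 160 x 35 mm, right of the press. Origin under its centre.
- ladle: Bystander: steel spoon lying left of the press, beyond the jars. Origin under its middle.
Mind the look-alikes: they are no part of the job. Leave any brown or purple look-alike of the jar alone.

How it is judged:
On the way, in this order (a step that is already met when the one before it is completed fails the run):
1. the carriage is fully in (within 2 mm of its stop) before the wheel is turned (value of joint carriage above 0.068 m and value of joint wheel below 0.3 rad and value of joint lid below 0.001 m), for 0.2 s.
2. half-way round the wheel the ram has pressed the lid home, the carriage still in (value of joint wheel between 2.7 and 3.8 rad and value of joint lid above 0.005 m and value of joint carriage above 0.067 m), for 0.1 s.
At the end, for the whole second after the job is handed in: The flywheel rests up against its stop (within 0.025 rad, 1.6 mm at the handle) at one full revolution, the lid is home (within 1 mm), the carriage is within 3 mm of its inner stop, and the jar stands upright within 6 mm of the ram's axis, at rest (value of joint wheel above 6.258 rad and velocity of joint wheel between -0.05 and 0.05 rad/s and value of joint lid above 0.005 m and value of joint carriage above 0.067 m and horizontal distance between jar and ram_axis below 0.006 m and angle between jar's own z axis and vertical below 0.06 rad and linear speed of jar below 0.02 m/s); the robot touches nothing.
It fails at once if the handle or the carriage post is forced more than 3 mm (30 N) sideways on its sprung stud (value of joint any of give_r, give_t, post_give above 0.003 m or value of joint any of give_r, give_t, post_give below -0.003 m).
It fails at once if the gripper or arm presses on the jar or its lid (more than 2 N) (contact force between any of the fingers, the arm and jar above 2 N).
It fails at once if a bystander is moved more than 25 mm (distance of any of filled0, filled1, lid_tray, ladle from where it was at the start of the episode above 0.025 m).
It also fails if it takes over 70 s, if anything falls off the work surface, if the arm or the gripper's body presses on something with over 40 N, if the wrist force passes 120 N, or if a joint passes its speed limit or range.

### The arm

A 6-joint arm with a two-finger parallel gripper is mounted at the origin on the work surface. World frame = base frame: x ahead of the robot, y to its left, z up, the work surface at z = 0. Lengths are in m, angles in rad, forces in N, time in s.
With the tool pointing down it reaches from about 0.275 to 1 m from the base axis. Payload 8.4 kg.
Tool frame: the origin (TCP) lies on the centre line of the jaws, within the pads' length; the fingertips stand 17 mm ahead of it and the grasp point (between the pads) lies 2 mm behind it (bot.tcp_to_tips is the y of the fingertips in the tool frame, in m); y points along the fingers, z is the direction in which the jaws open and shut, and the axes are right-handed (so a half turn about y gives the same grasp; the last joint's range is limited). The gripper opens to 85 mm and grips with 20 to 120 N. Pads are 22 mm wide; open, the fingers measure 114 mm over their backs; the gripper's body (76 mm by 85 mm) begins 54 mm behind the grasp point. The pads swing forward as they close: fully open they stand 13 mm farther back than shut.
Start: joints at [1.234, 0.353, 1.633, -0, 1.155, -0.002], TCP at [0.205, 0.59, 0.248] pointing down, gripper open.
Joint ranges: [-2.63, 2.63], [-0.92, 2.1], [0.06, 2.66], [-1.3, 4.44], [0, 2.69], [-3.02, 3.02]. Speed limits (rad/s): [2.22, 2.22, 2.79, 3.14, 3.14, 3.14].

### API

Orientations are given as a unit quaternion [x, y, z, w].
In Python, from workcell import bot, hand, kinematics, get_obs, vision, hand_in gives the robot as it stands. The module is installed in compiled form; this text tells all that it offers. Calls block until the motion is done:
- bot.reach(position, orientation): joint-space move of the TCP to a pose.
- bot.servo_line(position, ori=None, velocity=0.15): straight line of the TCP; ori=None keeps the orientation; velocity is the mean speed in m/s.
- bot.goto_joints(angles): joint-space move.
- hand.move_gripper(opening, strength=None): finger opening in m; strength is the grip in N (None keeps the last); returns when the fingers have stopped.
- bot.dwell(seconds).
- kinematics.solve_ik(position, orientation): joint angles nearest the present ones, or None.
- get_obs(): the state.
- vision.read_camera(name): name is "side" or "top" or "wrist"; returns a dict with "frame" (384x512x3 uint8, red, green, blue), "intrinsics" (3x3 intrinsics, pixels), "view" (4x4, takes a point from world to camera coordinates). Camera axes: x right, y down, z forward; pixel columns grow to the right and rows downward; lengths in m; the calibration is good to about 2 mm. The wrist camera is an equidistant fisheye: a pixel r from the principal point sees the ray r / f radians off the axis. A picture is of the moment at which its call begins. There is no depth.
A pose or a line that the arm cannot do raises bot.IKError and nothing moves.
- hand_in(): hands the job in, once; it reports no verdict.
The state is a dict: "time_s": time; "joint_pos": joint angles; "joint_vel": joint speeds; "joint_efforts": joint torques, N m; "position": TCP position; "orientation": TCP orientation; "wrist_force": force on the tool from outside, world axes, zero at the start; "ft_torque": the same for the moment, N m; "gripper_width": finger opening in m.
Only numpy, scipy, OpenCV 4.12 (cv2) and the standard library are available. Lean on these libraries where they do the work, as an engineer would, in place of code of your own. Each camera call takes 0.05 s, during which the arm holds its last target.

## Working session

There is one attempt and no reset: what is moved stays moved. The work goes in short steps, each a Python script; the robot and the scene stay as the last script left them, time stands still between calls to the robot, and variables do not carry over. Pictures are saved under pics/ and viewed, and the job is handed in when it is done.

```bash
mkdir -p pics; ls; python3 - <<'E'
from workcell import bot, hand, kinematics, get_obs, vision
import cv2, numpy as np
for n in ["side","top","wrist"]:
    c=vision.read_camera(n); cv2.imwrite(f"pics/{n}0.png",c["frame"][:,:,::-1]); print(n,np.round(c["intrinsics"],1).tolist(),np.round(c["view"],3).tolist())
    np.savez(f"{n}0.npz",**c)
o=get_obs(); print(o)
E
```

```text
pics
side [[379.3, 0.0, 256.3], [0.0, 379.3, 185.0], [0.0, 0.0, 1.0]] [[0.96, -0.278, 0.012, -0.532], [-0.181, -0.657, -0.732, 0.229], [0.212, 0.701, -0.681, 0.906], [0.0, 0.0, 0.0, 1.0]]
top [[359.2, 0.0, 258.2], [0.0, 359.2, 196.8], [0.0, 0.0, 1.0]] [[0.02, -1.0, -0.011, 0.055], [-0.984, -0.017, -0.179, 0.606], [0.179, 0.015, -0.984, 0.998], [0.0, 0.0, 0.0, 1.0]]
wrist [[297.3, 0.0, 255.8], [0.0, 297.3, 190.9], [0.0, 0.0, 1.0]] [[0.329, 0.944, -0.001, -0.624], [0.893, -0.311, 0.325, -0.042], [0.307, -0.108, -0.946, 0.381], [0.0, 0.0, 0.0, 1.0]]
{'time_s': 0.15, 'joint_pos': array([ 1.23359347e+00,  3.53492705e-01,  1.63394467e+00, -3.46689464e-05,
        1.15521242e+00, -2.38665842e-03]), 'joint_vel': array([-0.00143243, -0.00190867, -0.00308951, -0.00033183,  0.0016669 ,
        0.0005917 ]), 'joint_efforts': array([ 1.61177559e-04, -6.05640435e+01, -3.42336166e+01, -3.41682608e-05,
        6.24759385e-03, -5.30541320e-05]), 'position': array([0.20526174, 0.58997301, 0.24773983]), 'orientation': array([ 0.6975924 , -0.11787046,  0.11776625, -0.69685185]), 'wrist_force': array([-0.24562296, -0.45103547, -0.21384742]), 'ft_torque': array([ 0.01814362, -0.02222673, -0.04042438]), 'gripper_width': 0.08536978115822322}
```

View pics/side0.png

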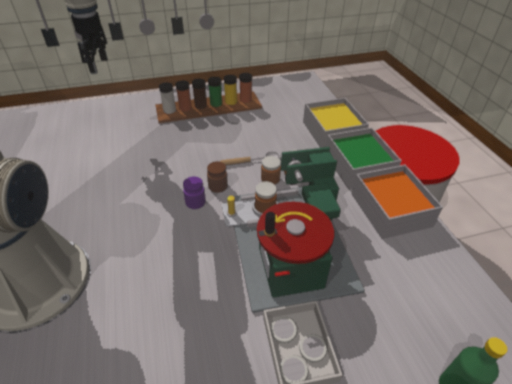

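View pics/top0.png

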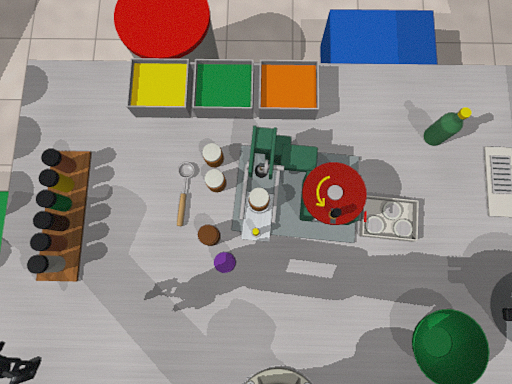

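View pics/wrist0.png

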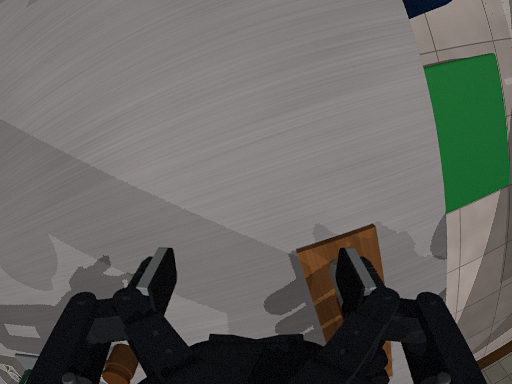

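The candidates for the post are the yellow post at top (256,232) / side (231,206), the yellow bin (160,85), the bottle cap (465,113) and the yellow spice lid (62,178). The post in the carriage, in front of the white-lidded jar, is the right one. For the jar, the one in the carriage is at top (259,199). The brown (208,235) and purple (225,262) jars are look-alikes, and the filled jars are at (213,155) and (215,180). The wheel's black handle is near top (337,212) / side (270,220). Next I'll check close crops and measure.

```bash
cat > h.py <<'E'
import numpy as np, cv2
def load(n): 
    d=np.load(n); return {k:d[k] for k in d.files}
def ray(c,u,v):
    K,V=c["intrinsics"],c["view"]; R,t=V[:3,:3],V[:3,3]
    d=np.array([(u-K[0,2])/K[0,0],(v-K[1,2])/K[1,1],1.]); 
    return -R.T@t, R.T@d/np.linalg.norm(d)
def rayfish(c,u,v):
    K,V=c["intrinsics"],c["view"]; R,t=V[:3,:3],V[:3,3]
    a=np.array([u-K[0,2],v-K[1,2]])/K[0,0]; r=np.linalg.norm(a)
    d=np.array([*(a/r*np.sin(r) if r>0 else a),np.cos(r)]); return -R.T@t,R.T@d
def projfish(c,p):
    K,V=c["intrinsics"],c["view"]; q=V[:3,:3]@p+V[:3,3]; th=np.arctan2(np.hypot(q[0],q[1]),q[2]); e=q[:2]/np.hypot(q[0],q[1])
    return K[:2,2]+K[0,0]*th*e
def proj(c,p):
    q=c["view"][:3,:3]@p+c["view"][:3,3]; q=c["intrinsics"]@q; return q[:2]/q[2]
def onz(r,z): o,d=r; return o+d*(z-o[2])/d[2]
def tri(rs):
    A=sum(np.eye(3)-np.outer(d,d) for o,d in rs); b=sum((np.eye(3)-np.outer(d,d))@o for o,d in rs)
    p=np.linalg.solve(A,b); return p,[np.linalg.norm(np.cross(p-o,d)) for o,d in rs]
def blobs(mask,mina=8):
    n,l,s,c=cv2.connectedComponentsWithStats(mask.astype(np.uint8)); return [(s[i,4],c[i].round(1).tolist(),s[i,:4].tolist(),l==i) for i in range(1,n) if s[i,4]>=mina]
def hsv(c): return cv2.cvtColor(c["frame"],cv2.COLOR_RGB2HSV)
E
python3 - <<'E'
from h import *
import cv2
T=load("top0.npz");S=load("side0.npz")
for n,c in(("T",T),("S",S)):
    h=hsv(c); 
    for nm,m in (("yel",(h[...,0]>20)&(h[...,0]<35)&(h[...,1]>130)&(h[...,2]>90)),("red",((h[...,0]<6)|(h[...,0]>174))&(h[...,1]>170)&(h[...,2]>80))):
        for a,ce,bb,l in blobs(m): print(n,nm,a,ce,bb)
cv2.imwrite("pics/cropt.png",cv2.resize(T["frame"][120:280,190:400,::-1],None,fx=3.7,fy=3.7,interpolation=cv2.INTER_CUBIC))
cv2.imwrite("pics/crops.png",cv2.resize(S["frame"][140:300,170:380,::-1],None,fx=3.7,fy=3.7,interpolation=cv2.INTER_CUBIC))
E
```

```text
T yel 2250 [158.3, 84.3] [131, 63, 56, 43]
T yel 120 [464.2, 112.8] [457, 107, 15, 12]
T yel 176 [63.5, 185.4] [51, 176, 23, 16]
T yel 130 [320.6, 192.4] [316, 176, 14, 31]
T yel 40 [255.2, 231.4] [252, 228, 7, 8]
T red 4739 [160.9, 25.7] [114, 0, 96, 58]
T red 2586 [334.7, 192.3] [302, 162, 64, 63]
T red 21 [364.5, 216.2] [364, 211, 2, 11]
S yel 199 [230.3, 93.8] [225, 84, 12, 21]
S yel 834 [335.3, 116.2] [312, 104, 49, 26]
S yel 93 [230.8, 204.0] [228, 196, 7, 18]
S yel 83 [289.1, 216.1] [275, 213, 36, 9]
S yel 330 [495.4, 347.3] [485, 338, 22, 20]
S red 2840 [422.1, 152.1] [377, 126, 82, 58]
S red 2635 [299.2, 234.3] [258, 203, 76, 59]
S red 44 [281.8, 273.0] [275, 271, 14, 5]
```

View pics/cropt.png

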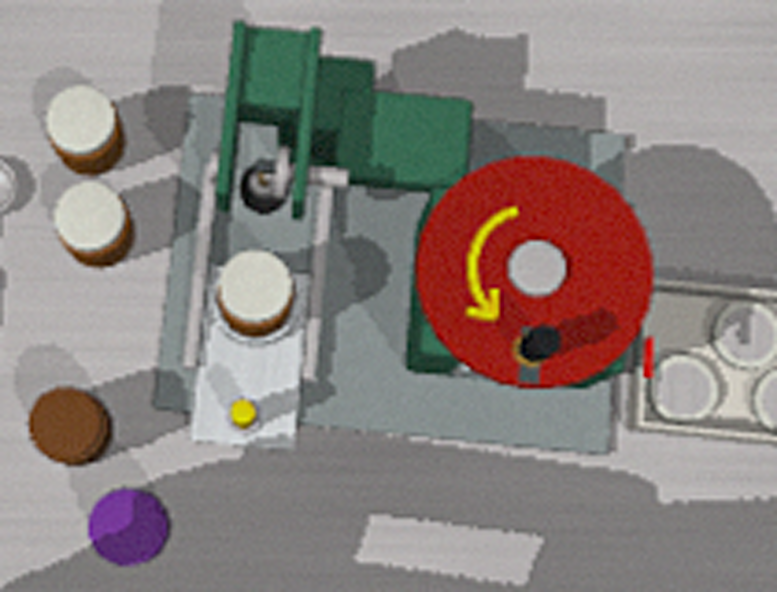

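View pics/crops.png

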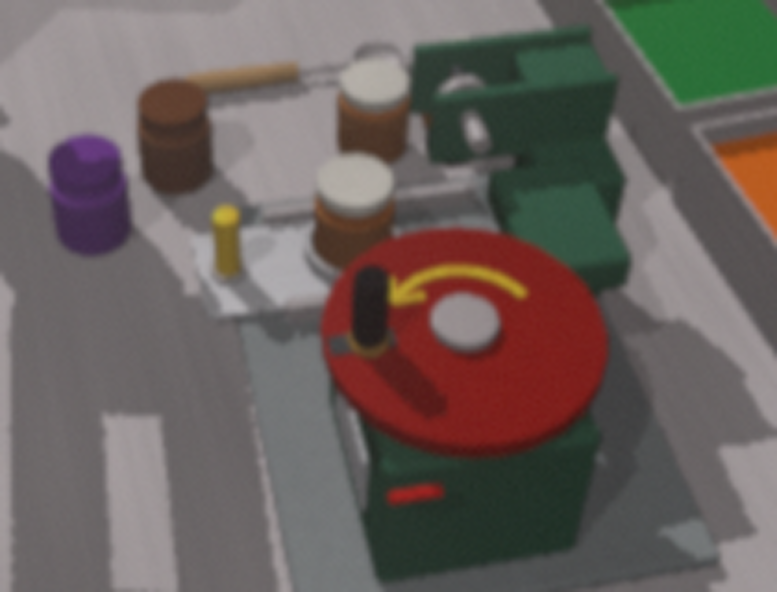

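The crops confirm the choice: the slim yellow post on the bare carriage plate at crop (243,413), and the black handle with its slot mark at (538,343). Next I'll locate the press.

```bash
python3 - <<'E'
from h import *
T=load("top0.npz");S=load("side0.npz")
def redc(c,near):
    h=hsv(c); m=((h[...,0]<6)|(h[...,0]>174))&(h[...,1]>150)&(h[...,2]>110)
    b=min(blobs(m,500),key=lambda b:np.hypot(*(np.array(b[1])-near)))
    cn=max(cv2.findContours(b[3].astype(np.uint8),0,1)[0],key=cv2.contourArea); hu=cv2.convexHull(cn)[:,0].astype(float)
    return hu
for c,nr in((T,(335,192)),(S,(299,234))):
    hu=redc(c,nr); P=np.array([onz(ray(c,*q),.159)[:2] for q in hu])
    A=np.c_[2*P,np.ones(len(P))]; s=np.linalg.lstsq(A,(P**2).sum(1),rcond=None)[0]
    print("disc",s[:2],np.sqrt(s[2]+s[0]**2+s[1]**2))
print("hub",onz(ray(T,190+537/3.7,120+268/3.7),.167),onz(ray(S,170+466/3.7,140+321/3.7),.167))
print("post tri",tri([ray(T,190+243/3.7,120+411/3.7),ray(S,170+226/3.7,140+214/3.7)]))
print("post top@79",onz(ray(T,190+243/3.7,120+411/3.7),.079),onz(ray(S,170+226/3.7,140+214/3.7),.079))
print("handle top@214",onz(ray(T,190+545/3.7,120+339/3.7),.214),onz(ray(S,170+373/3.7,140+273/3.7),.214))
for n,(u,v),z in(("brown",(70,425),.07),("purple",(130,525),.07),("jar lid",(256,286),.078)): print(n,onz(ray(T,190+u/3.7,120+v/3.7),z))
E
```

```text
disc [ 0.6004144  -0.13479125] 0.08355061937731484
disc [ 0.59946092 -0.13859099] 0.08207509472716827
hub [ 0.59942566 -0.13640269  0.167     ] [ 0.60068094 -0.1406635   0.167     ]
post tri (array([0.50305386, 0.07088896, 0.07793326]), [np.float64(0.0008420727124409932), np.float64(0.0008420727124410107)])
post top@79 [0.50212426 0.07096604 0.079     ] [0.50368692 0.06980418 0.079     ]
handle top@214 [ 0.54215078 -0.13127964  0.214     ] [ 0.54486814 -0.13070437  0.214     ]
brown [0.48969618 0.2036594  0.07      ]
purple [0.41513716 0.15486125 0.07      ]
jar lid [0.59910206 0.06292571 0.078     ]
```

```bash
cat >> h.py <<'E'
from scipy.spatial.transform import Rotation as Rn
YAW=-0.083
PIV=np.array([0.600,-0.1365])
def toolq(jaw):  # jaw: yaw angle of jaw (tool z) direction, tool pointing down
    z=np.array([np.cos(jaw),np.sin(jaw),0]); y=np.array([0,0,-1.]); x=np.cross(y,z)
    return Rn.from_matrix(np.c_[x,y,z]).as_quat()
E
python3 - <<'E'
from h import *
from workcell import bot,hand,kinematics,get_obs,vision
o=get_obs(); R=Rn.from_quat(o["orientation"]).as_matrix(); W=load("wrist0.npz")
cp=-W["view"][:3,:3].T@W["view"][:3,3]; print("cam in tool",R.T@(cp-o["position"]), "tips",bot.tcp_to_tips)
for j in (YAW+np.pi/2,YAW-np.pi/2,YAW,YAW+np.pi):
    for p in ([.468,.073,.25],[.55,.068,.053],[.54,-.13,.3],[.665,-.14,.2],[.6,-.07,.2]):
        q=kinematics.solve_ik(p,toolq(j)); print(round(j,2),p,None if q is None else np.round(q,2))
E
```

```text
cam in tool [-8.39141047e-02 -1.25501973e-01 -7.21287487e-05] tips 0.017
1.49 [0.468, 0.073, 0.25] [ 0.15  0.11  1.94 -0.    1.08 -1.34]
1.49 [0.55, 0.068, 0.053] [ 0.12  0.51  1.92 -0.    0.71 -1.37]
1.49 [0.54, -0.13, 0.3] [-0.24  0.2   1.73 -0.    1.22 -1.73]
1.49 [0.665, -0.14, 0.2] [-0.21  0.48  1.55 -0.    1.11 -1.7 ]
1.49 [0.6, -0.07, 0.2] [-0.12  0.37  1.72 -0.    1.05 -1.61]
-1.65 [0.468, 0.073, 0.25] [ 0.15  0.11  1.94 -0.    1.08  1.81]
-1.65 [0.55, 0.068, 0.053] [ 0.12  0.51  1.92 -0.    0.71  1.77]
-1.65 [0.54, -0.13, 0.3] [-0.24  0.2   1.73 -0.    1.22  1.41]
-1.65 [0.665, -0.14, 0.2] [-0.21  0.48  1.55 -0.    1.11  1.44]
-1.65 [0.6, -0.07, 0.2] [-0.12  0.37  1.72 -0.    1.05  1.54]
-0.08 [0.468, 0.073, 0.25] [ 0.15  0.11  1.94 -0.    1.08  0.23]
-0.08 [0.55, 0.068, 0.053] [ 0.12  0.51  1.92 -0.    0.71  0.2 ]
-0.08 [0.54, -0.13, 0.3] [-0.24  0.2   1.73 -0.    1.22 -0.16]
-0.08 [0.665, -0.14, 0.2] [-0.21  0.48  1.55 -0.    1.11 -0.13]
-0.08 [0.6, -0.07, 0.2] [-0.12  0.37  1.72 -0.    1.05 -0.04]
3.06 [0.468, 0.073, 0.25] [ 0.15  0.11  1.94  0.    1.08 -2.91]
3.06 [0.55, 0.068, 0.053] [ 0.12  0.51  1.92  0.    0.71 -2.94]
3.06 [0.54, -0.13, 0.3] [-0.24  0.2   1.73  0.    1.22  2.99]
3.06 [0.665, -0.14, 0.2] [-0.21  0.48  1.55  0.    1.11  3.01]
3.06 [0.6, -0.07, 0.2] None
```

```bash
python3 - <<'E'
from h import *
from workcell import bot,hand,kinematics,get_obs,vision
q=toolq(YAW+np.pi/2)
bot.reach([.50,-.03,.38],q); hand.move_gripper(0.0); bot.dwell(.2)
c=vision.read_camera("wrist"); np.savez("wrist1.npz",**c); cv2.imwrite("pics/wrist1.png",c["frame"][:,:,::-1])
o=get_obs(); print(o["time_s"],o["position"],o["gripper_width"],o["wrist_force"])
E
```

```text
3.65 [ 0.49999799 -0.0300054   0.38000636] 0.00017317640864563907 [-0.02731343 -0.63841394  0.37154148]
```

View pics/wrist1.png

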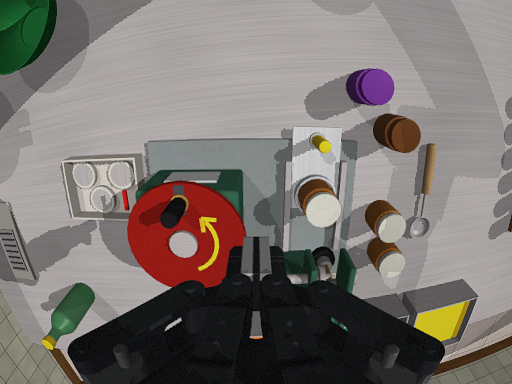

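The wrist picture shows the post top at about (323,147), the hub at (184,244), and the handle top at about (171,213) with its foot at about (180,201). I'll measure them precisely.

```bash
python3 - <<'E'
from h import *
c=load("wrist1.npz"); f=c["frame"]
cv2.imwrite("pics/w1h.png",cv2.resize(f[170:300,115:255,::-1],None,fx=4,fy=4,interpolation=cv2.INTER_CUBIC))
h=hsv(c); m=((h[...,0]<6)|(h[...,0]>174))&(h[...,1]>150)&(h[...,2]>110)
b=max(blobs(m,200),key=lambda b:b[0]);cn=max(cv2.findContours(b[3].astype(np.uint8),0,1)[0],key=cv2.contourArea); hu=cv2.convexHull(cn)[:,0].astype(float)
hu=hu[hu[:,0]<228]
P=np.array([onz(rayfish(c,*q),.159)[:2] for q in hu]); s=np.linalg.lstsq(np.c_[2*P,np.ones(len(P))],(P**2).sum(1),rcond=None)[0]
print("disc",s[:2],np.sqrt(s[2]+s[0]**2+s[1]**2))
y=(h[...,0]>20)&(h[...,0]<35)&(h[...,1]>130)&(h[...,2]>90)
for a,ce,bb,l in blobs(y,20): print(a,ce,bb)
cv2.imwrite("pics/w1p.png",cv2.resize(f[110:220,270:370,::-1],None,fx=5,fy=5,interpolation=cv2.INTER_CUBIC))
E
```

```text
disc [ 0.59814174 -0.13707334] 0.08242866639966122
195 [321.9, 143.7] [312, 135, 19, 18]
371 [209.4, 238.5] [198, 217, 21, 54]
1285 [442.4, 321.2] [415, 301, 55, 41]
141 [48.6, 342.1] [42, 335, 14, 15]
```

View pics/w1h.png

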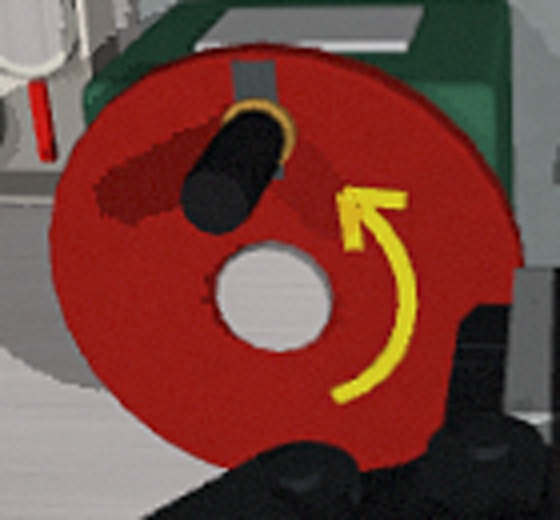

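View pics/w1p.png

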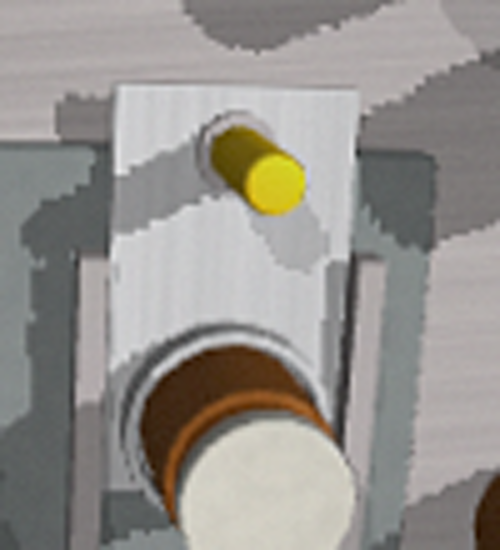

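```bash
python3 - <<'E'
from h import *
c=load("wrist1.npz")
for n,p,z in (("handletop",(169.25,220.5),.214),("hub",(183.25,244.5),.167),("post",(325,146.8),.079)): print(n,onz(rayfish(c,*p),z))
E
```

```text
handletop [ 0.54298698 -0.1300587   0.214     ]
hub [ 0.59945179 -0.13498161  0.167     ]
post [0.50252161 0.07263631 0.079     ]
```

```bash
sed -i 's/YAW=-0.083/YAW=-0.085/; s/PIV=np.array.*/PIV=np.array([0.5995,-0.1365])/' h.py; python3 - <<'E'
from h import *
from workcell import bot,hand,kinematics,get_obs,vision
q=toolq(YAW+np.pi/2); u=np.array([np.cos(YAW),np.sin(YAW),0]); post=np.array([.5025,.0712,.053])
s0=post-.042*u
bot.reach(s0+[0,0,.15],q); bot.servo_line(s0,q,.15); bot.dwell(.2)
f0=get_obs()["wrist_force"]; print(f0)
s=0; 
for i in range(40):
    s+=.0015 if s<.035 else .0005
    bot.servo_line(s0+s*u,q,.03); f=get_obs()["wrist_force"]-f0
    if abs(f@u)>3: break
print("contact",s,f,get_obs()["time_s"],get_obs()["position"]-s0)
np.save("push.npy",np.r_[s0,s,f0])
E
```

```text
[-0.52846841 -0.7672381  -0.23946146]
contact 0.022500000000000003 [-4.95219307  3.33296499  1.17001683] 9.6 [ 0.0211338  -0.00185719 -0.0003186 ]
```

```bash
python3 - <<'E'
from h import *
from workcell import bot,hand,kinematics,get_obs,vision
d=np.load("push.npy"); s0,s,f0=d[:3],d[3],d[4:]; q=toolq(YAW+np.pi/2); u=np.array([np.cos(YAW),np.sin(YAW),0])
L=[]
while s<.105:
    s+=.004 if s<.082 else .0006
    bot.servo_line(s0+s*u,q,.04); o=get_obs(); f=o["wrist_force"]-f0; L.append([s*1e3,*f.round(1),round((o["position"]-s0)@u*1e3,2)])
    if abs(f@u)>(15 if s<.085 else 16) or abs(f).max()>17: break
for l in L: print(np.round(l,2))
print(get_obs()["time_s"]); np.save("push.npy",np.r_[s0,s,f0])
E
```

```text
[26.5 -5.2  4.   2.5 24.9]
[30.5  -6.6   4.3   2.9  28.83]
[34.5  -6.6   1.9   2.   32.74]
[38.5  -5.7   3.2   3.   36.74]
[42.5  -7.1   2.8   2.1  40.66]
[46.5 -5.5  4.6  0.4 44.8]
[50.5  -6.6   2.8   2.2  48.71]
[54.5  -6.5   2.3   1.9  52.68]
[58.5  -6.2   4.4  -0.4  56.75]
[62.5  -5.5   3.7   2.2  60.78]
[66.5  -5.6   4.    3.3  64.77]
[70.5  -5.5   1.6   2.1  68.68]
[74.5  -6.7   3.7   2.9  72.74]
[78.5  -5.4   1.9   2.1  76.65]
[82.5  -5.3   4.4   0.2  80.73]
[83.1  -6.9   4.1   1.3  81.08]
[83.7  -7.1   4.9   0.7  81.53]
[84.3  -7.    3.6   2.   82.12]
[84.9  -7.    4.3   1.9  82.69]
[85.5  -8.9   4.5   0.2  83.28]
[86.1  -6.6   4.4   2.1  83.89]
[86.7 -7.   3.6  1.6 84.5]
[87.3  -6.1   5.8   0.7  85.09]
[87.9  -5.2   4.    1.8  85.69]
[88.5  -7.2   4.8   2.4  86.31]
[89.1 -6.7  5.1  1.9 86.9]
[89.7  -7.    4.6   1.2  87.53]
[90.3  -7.    4.8   2.1  88.09]
[90.9  -7.3   4.4   2.2  88.69]
[91.5  -6.3   5.1   3.   89.29]
[92.1  -6.2   5.3   1.6  89.93]
[92.7  -6.9   4.1   2.3  90.47]
[93.3  -6.6   4.6   2.4  91.11]
[93.9  -7.7   5.2   0.9  91.56]
[94.5  -8.3   4.8   3.1  91.73]
[ 95.1  -11.3    4.7    4.5   91.95]
[ 95.7  -11.1    6.5    5.9   92.14]
[ 96.3  -12.7    6.     7.6   92.35]
[ 96.9  -14.5    6.5    8.3   92.52]
[ 97.5  -15.     5.3    4.8   92.38]
[ 98.1  -17.2    4.9    5.6   92.49]
19.85
```

```bash
python3 - <<'E'
from h import *
from workcell import bot,hand,kinematics,get_obs,vision
q=toolq(YAW+np.pi/2); u=np.array([np.cos(YAW),np.sin(YAW),0])
p=get_obs()["position"]
bot.servo_line(p-.02*u,q,.12); bot.servo_line(p-.02*u+[0,0,.21],q,.3)
hand.move_gripper(.055,40)
h=np.array([.543,-.131,.0])
bot.reach(h+[0,0,.28],q)
for n in("wrist","top"):
    c=vision.read_camera(n); np.savez(n+"2.npz",**c); f=c["frame"] if n=="wrist" else c["frame"][120:280,190:400]
    cv2.imwrite(f"pics/{n}2.png",cv2.resize(f[:,:,::-1],None,fx=1.5 if n=="wrist" else 3.7,fy=1.5 if n=="wrist" else 3.7))
o=get_obs();print(o["time_s"],o["position"],o["gripper_width"],o["wrist_force"])
E
```

```text
22.55 [ 0.54303906 -0.12948714  0.27980461] 0.05536865957265941 [ 0.66647901  0.28082267 -0.26782342]
```

View pics/wrist2.png

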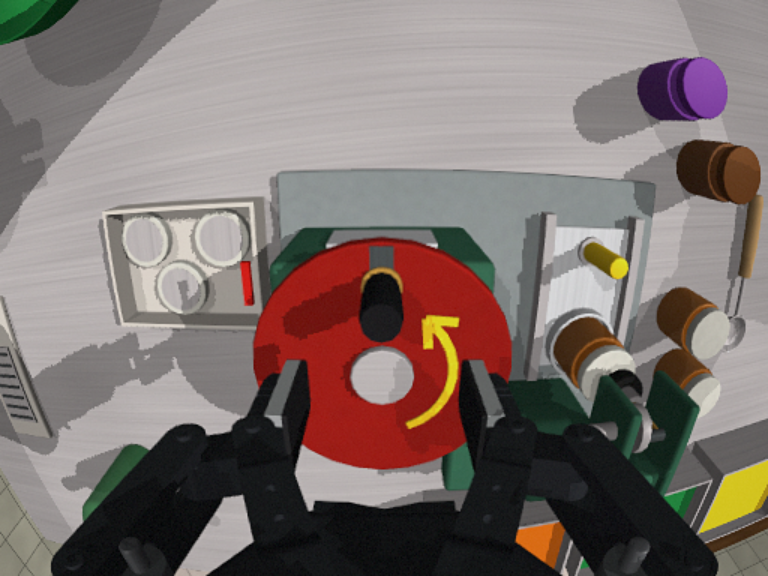

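View pics/top2.png

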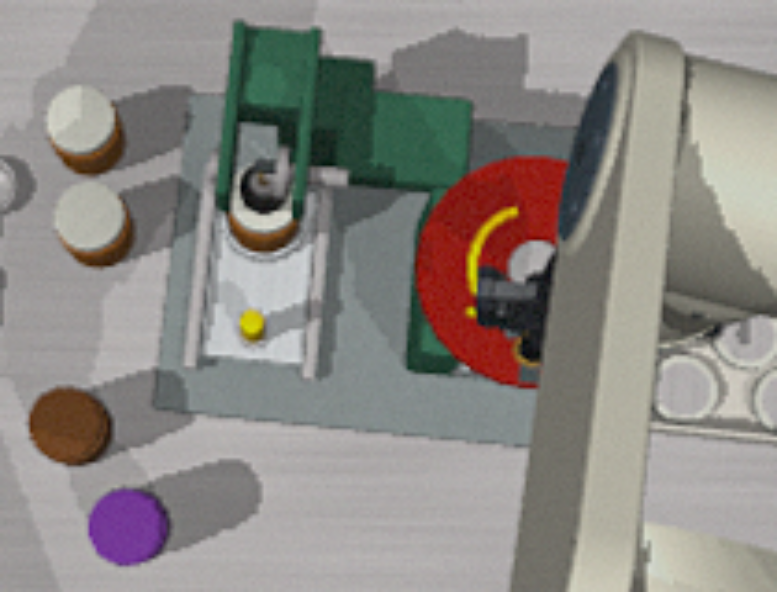

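The carriage looks fully in, with the post at crop (252,324) and the jar under the ram. In the wrist picture the handle top is at (381,320) and the hub at (382,376).

```bash
python3 - <<'E'
from h import *
c=load("wrist2.npz");T=load("top2.npz")
for n,p,z in (("handletop",(381/1.5,322/1.5),.214),("hub",(382/1.5,376/1.5),.167)): print(n,onz(rayfish(c,*p),z))
a=onz(ray(T,190+252/3.7,120+322.5/3.7),.079); b=onz(ray(T,190+243/3.7,120+411/3.7),.079); print(a-b,np.linalg.norm((a-b)[:2]))
f=c["frame"]; cv2.imwrite("pics/w2h.png",cv2.resize(f[155:275,210:300,::-1],None,fx=6,fy=6,interpolation=cv2.INTER_CUBIC)[:, :])
E
```

```text
handletop [ 0.54237626 -0.13148792  0.214     ]
hub [ 0.59914869 -0.13611347  0.167     ]
[ 0.06819078 -0.00551585  0.        ] 0.06841350197649762
```

View pics/w2h.png

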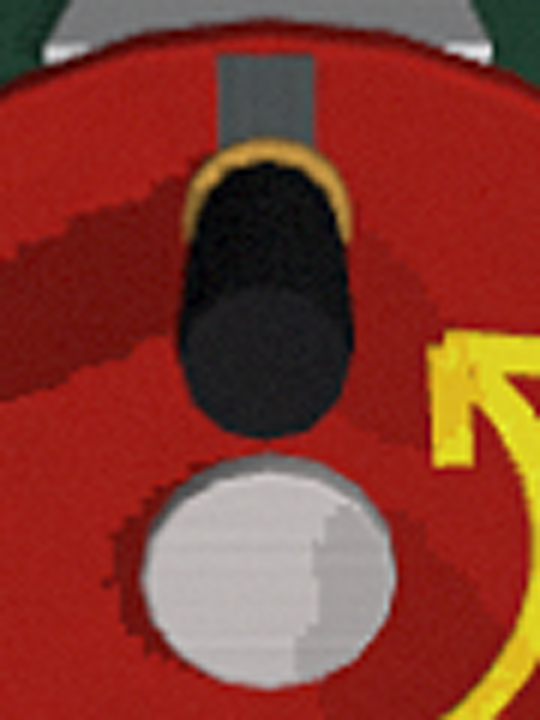

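```bash
python3 - <<'E'
from h import *
from workcell import bot,hand,kinematics,get_obs,vision
q=toolq(YAW+np.pi/2)
h=np.array([.5425,-.1313,.194])
bot.servo_line(h,q,.12); bot.dwell(.15); f0=get_obs()["wrist_force"]; print(f0,get_obs()["position"])
hand.move_gripper(.0,40)
bot.dwell(.2); o=get_obs(); f=o["wrist_force"]-f0
print(o["time_s"],o["position"],o["gripper_width"],f); np.save("grip.npy",np.r_[h,f0])
E
```

```text
[-0.23902118  0.11530968 -0.67491359] [ 0.54305083 -0.13141022  0.1948985 ]
24.1583 [ 0.54274914 -0.13149001  0.19440624] 0.021143098841512453 [-1.02016819 -1.01869383  5.44186517]
```

```bash
cat > turn.py <<'E'
from h import *
import sys,json
from workcell import bot,hand,kinematics,get_obs,vision
q=toolq(YAW+np.pi/2)
def turn(th_end,step=.09,vel=.05,fmax=22,ftmax=99):
    g=np.load("grip.npy"); h,f0=g[:3],g[3:]
    try: st=json.load(open("st.json"))
    except Exception: st=dict(th=0.,c=[0,0])
    th,c=st["th"],np.array(st["c"]); P0=np.array([.5993,-.1363]); v=h[:2]-P0; r0=np.linalg.norm(v); a0=np.arctan2(v[1],v[0]); n=0
    why="end"; L=[]
    while th<th_end-1e-6:
        th=min(th+step,th_end); a=a0+th; rh=np.array([np.cos(a),np.sin(a)]); t=np.array([-rh[1],rh[0]])
        bot.servo_line([*(P0+r0*rh+c),h[2]],q,vel)
        o=get_obs(); f=(o["wrist_force"]-f0); p=o["position"][:2]; L.append([th,*p])
        w=p-P0-c; am=np.arctan2(w[1],w[0]); thm=(am-a0-th+np.pi)%(2*np.pi)-np.pi+th
        fr,ft=f[:2]@rh,f[:2]@t
        c=c+np.clip(.00012*fr,-.0015,.0015)*rh
        n+=1
        if n%3==0 or th>=th_end: print(f"th {th:.3f} meas {thm:.3f} r {1e3*np.linalg.norm(p-P0):.1f} fr {fr:.1f} ft {ft:.1f} fz {f[2]:.1f} c {np.round(c*1e3,1)} t {o['time_s']:.1f}")
        json.dump(dict(th=th,c=c.tolist()),open("st.json","w"))
        if abs(fr)>fmax or abs(ft)>fmax or -ft>ftmax: why="force";print("FORCE",th,thm,fr,ft);break
    open("path.txt","a").write("".join(f"{x[0]} {x[1]} {x[2]}\n" for x in L)); return why
E
python3 - <<'E'
from turn import *
turn(.72)
E
```

```text
th 0.270 meas 0.246 r 56.8 fr 0.4 ft -7.0 fz 9.4 c [-0.1 -0. ] t 24.9
th 0.540 meas 0.511 r 57.0 fr -0.5 ft -8.1 fz 10.7 c [-0.  0.] t 25.7
```

```bash
python3 - <<'E'
from turn import *
turn(3.24)
E
```

```text
th 0.990 meas 0.952 r 57.2 fr 0.9 ft -11.1 fz 14.0 c [-0.2 -0.2] t 26.9
th 1.260 meas 1.218 r 57.4 fr 1.5 ft -11.4 fz 15.1 c [-0.3 -0.4] t 27.7
th 1.530 meas 1.487 r 57.8 fr 1.2 ft -11.6 fz 14.1 c [-0.4 -0.7] t 28.4
th 1.800 meas 1.754 r 58.2 fr 1.5 ft -13.6 fz 13.3 c [-0.3 -1.1] t 29.2
th 2.070 meas 2.026 r 58.6 fr 2.2 ft -11.8 fz 10.6 c [-0.2 -1.6] t 29.9
th 2.340 meas 2.287 r 59.2 fr 0.7 ft -15.1 fz 9.1 c [ 0.1 -2. ] t 30.7
th 2.610 meas 2.560 r 59.6 fr 1.6 ft -14.6 fz 6.8 c [ 0.7 -2.6] t 31.4
th 2.880 meas 2.834 r 59.9 fr 1.4 ft -11.7 fz 4.8 c [ 1.2 -2.8] t 32.2
th 3.150 meas 3.113 r 60.0 fr 2.2 ft -9.8 fz 2.6 c [ 1.9 -2.9] t 32.9
```

```bash
python3 - <<'E'
from turn import *
print(turn(5.94))
p=np.loadtxt("path.txt")[:,1:]; s=np.linalg.lstsq(np.c_[2*p,np.ones(len(p))],(p**2).sum(1),rcond=None)[0]; print("fit",s[:2],np.sqrt(s[2]+s[0]**2+s[1]**2))
E
```

```text
th 3.510 meas 3.489 r 60.0 fr 3.1 ft -5.2 fz 1.8 c [ 3.1 -2.7] t 33.9
th 3.780 meas 3.768 r 59.7 fr 2.5 ft -5.5 fz 2.7 c [ 3.9 -2.3] t 34.7
th 4.050 meas 4.042 r 59.4 fr 2.4 ft -4.8 fz 3.6 c [ 4.6 -1.7] t 35.4
th 4.320 meas 4.317 r 58.9 fr 2.8 ft -3.6 fz 6.0 c [ 5.1 -1. ] t 36.2
th 4.590 meas 4.589 r 58.5 fr 3.0 ft -3.9 fz 7.1 c [5.4 0.1] t 36.9
th 4.860 meas 4.859 r 58.1 fr 2.1 ft -4.0 fz 6.7 c [5.4 1.1] t 37.7
th 5.130 meas 5.128 r 57.5 fr 2.1 ft -5.4 fz 6.4 c [5.3 1.7] t 38.4
th 5.400 meas 5.396 r 56.9 fr 3.1 ft -5.1 fz 8.4 c [4.9 2.3] t 39.2
th 5.670 meas 5.663 r 56.6 fr 3.1 ft -4.6 fz 8.4 c [4.3 3. ] t 39.9
th 5.940 meas 5.929 r 56.2 fr 2.8 ft -5.3 fz 10.8 c [3.6 3.3] t 40.7
end
fit [ 0.6010254  -0.13645874] 0.058150841307498
```

```bash
python3 - <<'E'
from turn import *
print(turn(6.6,step=.025,vel=.03,ftmax=13))
o=get_obs(); p=o["position"][:2]; C=np.array([.6010,-.1365]); a=lambda v:np.arctan2(v[1],v[0])
print(p, a(p-C)-a(np.array([.54275,-.13149])-C), o["gripper_width"])
E
```

```text
th 6.015 meas 5.992 r 56.3 fr 1.0 ft -8.3 fz 10.6 c [3.3 3.5] t 41.4
th 6.090 meas 6.065 r 56.3 fr 1.3 ft -8.3 fz 9.8 c [2.9 3.6] t 42.2
th 6.165 meas 6.139 r 56.3 fr -0.1 ft -9.2 fz 10.5 c [2.7 3.6] t 42.9
th 6.240 meas 6.212 r 56.2 fr 0.9 ft -9.7 fz 11.0 c [2.5 3.7] t 43.7
th 6.315 meas 6.285 r 56.2 fr -0.1 ft -10.1 fz 11.9 c [2.4 3.7] t 44.4
th 6.390 meas 6.357 r 56.1 fr -0.2 ft -10.3 fz 12.4 c [2.3 3.7] t 45.2
FORCE 6.440000000000002 6.390924663233133 0.40167701719703647 -13.206074854956302
force
[ 0.54325901 -0.13378024] 0.03872941725594625 0.021322099278589468
```

```bash
python3 - <<'E'
from turn import *
g=np.load("grip.npy");f0=g[3:]
st=json.load(open("st.json")); 
for i in range(6):
    st=json.load(open("st.json")); r=turn(st["th"]+.02,step=.02,vel=.03,ftmax=18)
    print(get_obs()["position"][:2]*1e3)
    if r=="force": break
E
```

```text
th 6.460 meas 6.400 r 56.1 fr -0.5 ft -18.8 fz 13.8 c [2.2 3.7] t 45.9
FORCE 6.460000000000002 6.399528955799345 -0.5442517920908395 -18.76037609756188
[ 543.24701093 -134.28370707]
```

```bash
python3 - <<'E'
from turn import *
g=np.load("grip.npy");h,f0=g[:3],g[3:]; p=get_obs()["position"]
st=json.load(open("st.json")); c=np.array(st["c"]);P0=np.array([.5993,-.1363]);v=h[:2]-P0;r0=np.linalg.norm(v);a0=np.arctan2(v[1],v[0])
a=a0+st["th"]-.03; tgt=P0+c+r0*np.array([np.cos(a),np.sin(a)])
bot.servo_line([*tgt,h[2]],q,.03); bot.dwell(.1); print(get_obs()["wrist_force"]-f0,get_obs()["position"])
hand.move_gripper(.06); p=get_obs()["position"]; print(p,get_obs()["gripper_width"])
bot.servo_line([p[0],p[1],.30],q,.15)
c2=vision.read_camera("wrist"); np.savez("wrist3.npz",**c2); cv2.imwrite("pics/wrist3.png",cv2.resize(c2["frame"][:,:,::-1],None,fx=1.5,fy=1.5))
o=get_obs(); print(o["position"],o["time_s"])
E
```

```text
[-1.19440096 12.26739224 12.47111815] [ 0.54326974 -0.13352328  0.1941273 ]
[ 0.54413533 -0.1361292   0.19364145] 0.060147123368498236
[ 0.54348169 -0.13598288  0.29877608] 47.625
```

View pics/wrist3.png

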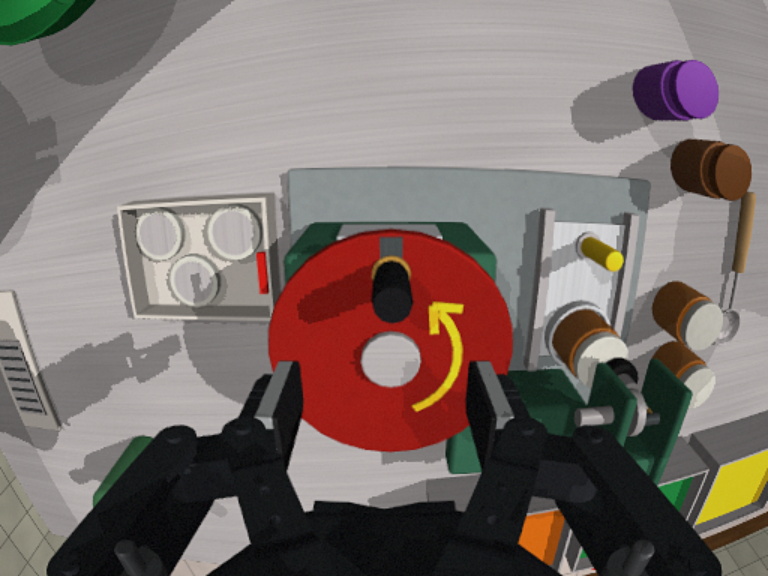

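The wheel looks back round at its slot on the -x side, with the handle at (391,300). I'll move aside and compare with the starting top picture, where wheel angles of 0 and 2π should coincide.

```bash
python3 - <<'E'
from h import *
from workcell import bot,hand,kinematics,get_obs,vision
q=toolq(YAW+np.pi/2)
bot.reach([.40,-.15,.40],q)
bot.goto_joints([1.234,.353,1.633,0,1.155,0])
for n in("side","top"):
    c=vision.read_camera(n); np.savez(n+"3.npz",**c); a=load(n+"0.npz")["frame"]; f=c["frame"]
    sl=np.s_[150:240,290:380] if n=="top" else np.s_[190:290,240:345]
    fx=4
    cv2.imwrite(f"pics/cmp_{n}.png",cv2.resize(np.hstack([a[sl],f[sl]])[:,:,::-1],None,fx=fx,fy=fx,interpolation=cv2.INTER_CUBIC))
    def dark(F):
        z=F.astype(int).max(2)<55; z2=np.zeros_like(z); z2[sl]=z[sl]; return [(b[0],b[1]) for b in blobs(z2,15)]
    print(n,dark(a),dark(f))
    def yel(F):
        h=cv2.cvtColor(F,cv2.COLOR_RGB2HSV); m=(h[...,0]>20)&(h[...,0]<35)&(h[...,1]>130)&(h[...,2]>90); return [(b[0],b[1]) for b in blobs(m,30)]
    print(yel(a),yel(f))
print(get_obs()["time_s"])
cv2.imwrite("pics/side3.png",cv2.resize(load("side3.npz")["frame"][140:300,170:380,::-1],None,fx=3.7,fy=3.7,interpolation=cv2.INTER_CUBIC))
E
```

```text
side [(np.int32(31), [304.3, 195.3]), (np.int32(16), [334.8, 192.4]), (np.int32(155), [269.6, 222.8]), (np.int32(52), [332.5, 214.6]), (np.int32(1440), [301.3, 275.5])] [(np.int32(32), [304.1, 195.2]), (np.int32(17), [334.8, 192.4]), (np.int32(155), [269.6, 222.8]), (np.int32(54), [332.6, 214.7]), (np.int32(1438), [301.2, 275.5])]
[(np.int32(199), [230.3, 93.8]), (np.int32(834), [335.3, 116.2]), (np.int32(93), [230.8, 204.0]), (np.int32(83), [289.1, 216.1]), (np.int32(330), [495.4, 347.3])] [(np.int32(200), [230.2, 93.7]), (np.int32(835), [335.3, 116.2]), (np.int32(88), [256.2, 200.9]), (np.int32(85), [288.9, 216.1]), (np.int32(330), [495.4, 347.3])]
top [(np.int32(72), [335.4, 212.5])] [(np.int32(76), [335.5, 212.7])]
[(np.int32(2250), [158.3, 84.3]), (np.int32(120), [464.2, 112.8]), (np.int32(176), [63.5, 185.4]), (np.int32(130), [320.6, 192.4]), (np.int32(40), [255.2, 231.4])] [(np.int32(2249), [158.3, 84.3]), (np.int32(121), [464.0, 112.9]), (np.int32(166), [63.2, 185.7]), (np.int32(130), [320.6, 192.4]), (np.int32(44), [257.5, 207.5])]
51.2083
```

View pics/cmp_top.png

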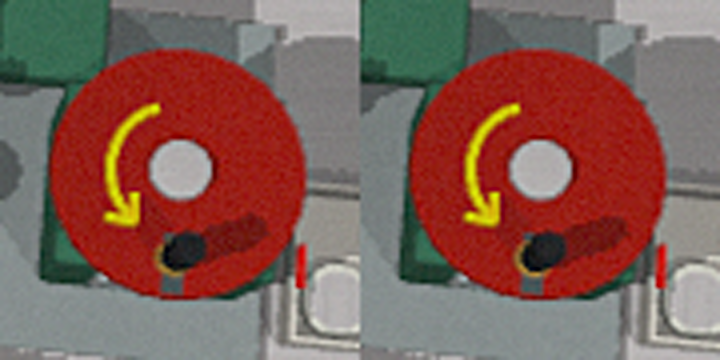

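View pics/side3.png

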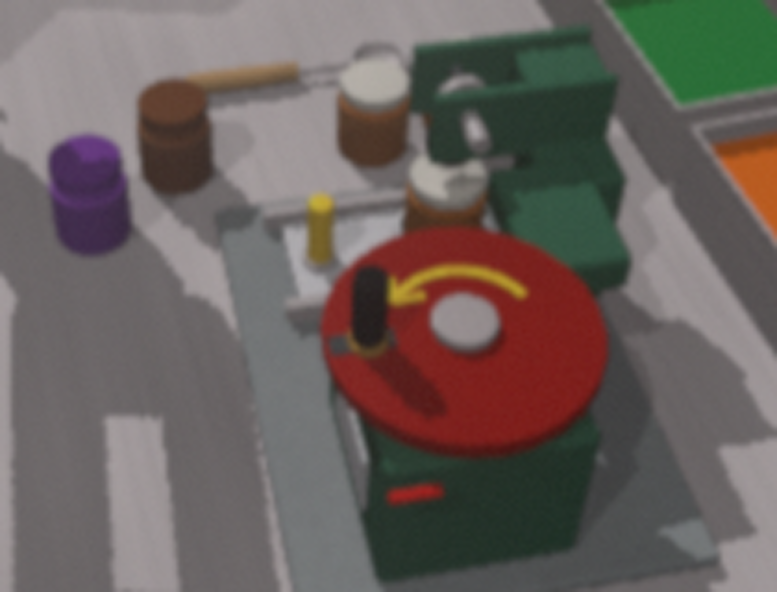

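```bash
python3 -c "
from workcell import hand_in,get_obs
print(hand_in(), get_obs()['time_s'])"
```

```text
the job is handed in; nothing more can be done
the job is handed in; nothing more can be done
```

I pushed the carriage in, turned the wheel one full revolution counterclockwise to its stop, let go, moved clear and handed in. The clock was at 51.2 s just before, and no verdict was reported.

- **Carriage:** I pushed it with closed fingers until the post stopped moving, about 70 mm in, as the force rose to 17 N. In the last pictures the jar stands under the ram. The top camera measured 68.4 mm of post travel from a rough pixel reading, a little short of the 70 mm felt on contact.
- **Wheel:** I gripped the handle with the gripper at a fixed orientation and corrected by force all the way round. The fitted throw is about 58 mm. Radial force in the logged steps stayed near 3 N or less. Tangential force was about 15 N at most during pressing and 18.8 N against the stop, and I backed off to about 12 N before letting go.
- **Final check:** The handle and arrow are within 0.3 pixel of their starting pixels in both the top and side pictures, so the wheel is at one full turn. The tool's own position had suggested about 2 mm past that point. I put this down to stud give plus a slight slip in the pads.
- **Not measured:** I did not measure the lid height. The pressing showed only as higher force between about 1.8 and 2.9 rad.
- **Bystanders:** The tray, both filled jars, the ladle and the look-alikes look unmoved in the pictures; I did not measure them.

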